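# Hold the screw caddy's bayonet lid half-way to its lock

### The job

I want to drive out the stop pin of this screw caddy's bayonet lid with the punch, so please hold the lid for me: pick up the lid by its bar, set it into the caddy with its lugs going down the two slots until it is fully home, then twist it clockwise (seen from above) half-way to the lock, so that the bar points at the raised ribs outside the collar. Do not turn it on into the lock catch, leave the anvil, hammer, punch and hinge where they are, and finish still gripping the lid there, pressed home: do not let go.

Things in the scene. Friction and masses are not known exactly. Their poses are not given: they have to be found in the camera images.
- lid_grip (a point): Loose white plastic bayonet lid, about 0.16 kg, standing upright on its plug on the crate. This point is the centre of its grip bar (70 long, 14 wide, 36 mm high), on the lid's axis; x runs along the bar, z up. Under the bar is a round flange, 80 mm diameter, 6 mm thick: its top 18 mm, its underside 24 mm below this point. Turned by half a turn the lid is the same.
- lid: The same lid: centre of its underside, 42 mm below lid_grip. The plug under the flange is 50 mm in diameter, 18 mm deep, its foot slightly tapered. Two lugs stick out of the lowest 6 mm of the plug, one under each end of the bar (+x and -x), 9 mm wide, reaching 33 mm from the axis.
- caddy_mouth (a point): Round clear two-level screw caddy, grey collar with a white lip, 92 mm diameter, 85 mm high, fixed upright on the crate. Point: centre of the mouth at the height of the rim; z up; x passes through the middle of one slot, the other is at -x. Mouth 54 mm in diameter, slots 15 mm wide, open outwards, lip 8 mm thick. Lid home: flange on the rim, lid_grip 24 mm above this point (4 mm of lift play once turned).
- caddy_rib (a point): Top of one of two raised white ribs on the outside of the collar (5 mm wide, 8 mm out, level with the rim), 49 mm from the caddy's axis, x pointing straight outwards: the half-way place, 55 degrees (0.96 rad) clockwise from a slot seen from above. The other rib is opposite. From the slots the lid turns only clockwise, freely to about 85 degrees, then meets the catch and locks at about 110.
- catch (a joint): Sprung roller of the lock catch inside the collar, behind the small box on the collar's outside: 0 m at rest, up to 0.005 m when a lug pushes it outwards on the way to the lock.
- anvil: Small steel bench anvil, 110 mm long plus a 45 mm horn towards +y, 60 wide, 62 mm high; origin under its centre. Bystander.
- hammer: Hammer with white nylon head and birch handle, 250 mm long, lying along its x with the head at +x. Bystander.
- punch: Stainless hexagonal pin punch, 120 mm long and 11 mm across, lying along its x. Bystander.
- hinge: Grey butt hinge lying open, 57 x 65 mm and 9 mm high; origin under its centre. Bystander.
Mind the look-alikes: they are no part of the job. What is shaped like the lid but blue or red is not meant.

How it is judged:
By the outcome, as a careful person would: the job done as asked, in the order asked, and still so for the second after the job is handed in, while the arm keeps its last pose, push and grip.
It also fails if it takes over 42 s, if anything falls off the work surface, if the arm or the gripper's body presses on something with over 40 N, if the wrist force passes 120 N, or if a joint passes its speed limit or range.

### The arm

A 6-joint arm with a two-finger parallel gripper is mounted at the origin on the work surface. World frame = base frame: x ahead of the robot, y to its left, z up, the work surface at z = 0. Lengths are in mm, angles in rad, forces in N, time in s.
With the tool pointing down it reaches from about 350 to 775 mm from the base axis. Payload 7.3 kg.
Tool frame: the origin (TCP) lies between the finger pads; the fingertips stand tcp_to_tips ahead of it and the grasp point (between the pads) lies 5 mm behind it (tcp_to_tips is the distance from the TCP to the fingertips, in mm); z points along the fingers, x is the direction in which the jaws open and shut, and the axes are right-handed (so a half turn about z gives the same grasp; the last joint's range is limited). The gripper opens to 92 mm and grips with 3 to 60 N. Pads are 19 mm wide; open, the fingers measure 130 mm over their backs; the gripper's body (75 mm by 190 mm) begins 47 mm behind the grasp point.
Start: joints at [-1.486, 0.342, 1.524, -0, 1.275, -0.146], TCP at [120.118, -511.092, 240.741] pointing down, gripper open.
Joint ranges: [-2.53, 2.53], [-0.77, 2.02], [0.04, 2.7], [-1, 4.14], [0.28, 2.66], [-3.11, 3.11]. Speed limits (rad/s): [2.57, 2.57, 3.14, 3.14, 3.14, 3.14].

### API

Orientations are given as [roll, pitch, yaw] about the fixed x, y, z axes, in that order (R = Rz(yaw) Ry(pitch) Rx(roll)).
In Python, from plant import * gives the robot as it stands.
- The arm moves only by the tool drive_tool, never from a script. Its argument "deltas" is a list of rows, each an object of numbers: "hand": the gripper's target within -1 to 1 (shut at 1, half-way at 0, fully open at -1); "tx", "ty", "tz": the shift along the tool's x, y, z each as a share of 4 cm, from -1 to 1; "wx", "wy", "wz": the turn, a rotation vector about the tool's x, y, z each as a share of 5 degrees, from -1 to 1. In form: [{"hand": .., "tx": .., "ty": .., "tz": .., "wx": .., "wy": .., "wz": ..}, ...]. A call has 1 to 20 rows; each row shifts and turns the commanded pose from where the row before left it, along the tool's axes as they then stand; what a row does not reach is not made up. A row lasts 1/12 s, in which the tool goes at most 41.7 mm and 7.16 degrees, less where a joint would pass 70% of its speed; a pose out of reach is approached as far as the arm can. A call with a number of a shift or a turn outside -1 to 1 is refused whole. A call with a gripper value outside its range is refused whole. The fingers move at their own pace and stop on an object; the grip force is fixed at half the most. Time passes only in rows, so rows that do not move let the fingers close. It gives the time, the measured TCP pose, the force and the opening at its end, in the units of the state.
- get_obs(): the state, without advancing time (a new reading comes with each control period).
- capture(name): name is "side" or "top" or "wrist"; returns the picture (384x512x3 uint8, red, green, blue); there is no depth.
- camera_model(name): a dict with "fx", "fy", "cx", "cy" (pixels), "D" ([k1, k2, p1, p2, k3] as OpenCV has them; the pictures are not rectified), "rvec" (rotation vector, rad) and "tvec" (3), from world to camera coordinates, as OpenCV has them. Camera axes: x right, y down, z forward; pixel columns grow to the right and rows downward; lengths in mm; the calibration is good to about 2 mm. A picture is of the moment at which its call begins: read the wrist's pose just before it. camera_model takes no time and is no camera call; for the wrist camera it gives the pose at the moment of the call.
- close_job(): hands the job in, once; it reports no verdict.
The state is a dict: "time": time; "joint_positions": joint angles; "dq": joint speeds; "tau": joint torques, N m; "tool_pos": TCP position; "tcp_rot": TCP orientation; "contact_force": force on the tool from outside, world axes, zero at the start; "moment": the same for the moment, N m; "grip_width": finger opening in mm.
Only numpy, scipy, OpenCV 4.12 (cv2) and the standard library are available. Lean on these libraries where they do the work, as an engineer would, in place of code of your own. Each camera call takes 0.05 s, during which the arm holds its last target.

## Working session

There is one attempt and no reset: what is moved stays moved. The work goes in short steps, Python scripts to look and compute and a tool call to move; the robot and the scene stay as the last step left them, time stands still between calls to the robot, and variables do not carry over. Pictures are saved under pics/ and viewed, and the job is handed in when it is done.

Besides the shell and the picture viewer there is one more tool, called in YAML: its name, and indented under it one key for each argument. drive_tool: Moves the arm, as the interface text tells. Its arguments: {"type":"object","properties":{"deltas":{"type":"array","items":{"type":"object","properties":{"hand":{"type":"number"},"tx":{"type":"number"},"ty":{"type":"number"},"tz":{"type":"number"},"wx":{"type":"number"},"wy":{"type":"number"},"wz":{"type":"number"}}}}},"required":["deltas"]}

```bash
ls; mkdir -p pics
python3 - <<'E'
from plant import *
import cv2
o=get_obs();print(o)
for n in ["side","top","wrist"]:
    print(n,camera_model(n))
    cv2.imwrite(f"pics/{n}0.png",cv2.cvtColor(capture(n),cv2.COLOR_RGB2BGR))
E
```

```text
pics
{'time': 0.0, 'joint_positions': array([-1.48597778e+00,  3.42690112e-01,  1.52502174e+00, -8.59116580e-06,
        1.27538831e+00, -1.46003490e-01]), 'dq': array([ 0.0012802 , -0.00239287,  0.00018371, -0.00127166,  0.00059118,
        0.00052707]), 'tau': array([ 9.26639805e-04, -4.31243849e+01, -2.44224983e+01,  7.17474218e-02,
        5.58800879e-02, -1.50353062e-04]), 'tool_pos': array([ 120.09272586, -510.68334116,  240.06022069]), 'tcp_rot': array([-3.14138146e+00,  1.49266604e-03, -1.33997163e+00]), 'contact_force': array([ 0.45571631,  0.49298087, -0.55560752]), 'moment': array([ 0.0416105 , -0.0001778 ,  0.02081053]), 'grip_width': 91.77861728114178}
side {'fx': 364.52325682524474, 'fy': 364.52325682524474, 'cx': 254.76733786715934, 'cy': 183.9915405367758, 'D': array([-0.04639404,  0.        ,  0.        ,  0.        ,  0.        ]), 'rvec': array([ 2.17113163, -0.45888007,  0.22941898]), 'tvec': array([-540.82043467,  181.49225278,  754.58662953])}
top {'fx': 372.6618430387741, 'fy': 372.6618430387741, 'cx': 250.55820251823397, 'cy': 193.07881164997315, 'D': array([-0.10275173,  0.        ,  0.        ,  0.        ,  0.        ]), 'rvec': array([ 2.17282089, -2.12308314,  0.19943567]), 'tvec': array([-101.23559327,  574.14387558, 1129.08562984])}
wrist {'fx': 311.8383239463608, 'fy': 311.8383239463608, 'cx': 258.0992349355004, 'cy': 193.29750138813512, 'D': array([-7.8973152e-05,  0.0000000e+00,  0.0000000e+00,  0.0000000e+00,
        0.0000000e+00]), 'rvec': array([-2.28992761,  1.81371042,  0.24773496]), 'tvec': array([-524.3387031 ,  -33.54416913,  389.58150418])}
```

View pics/side0.png

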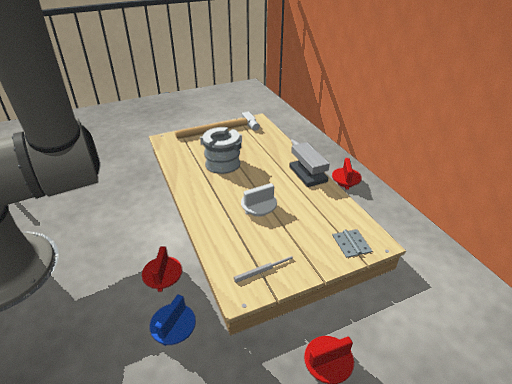

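View pics/top0.png

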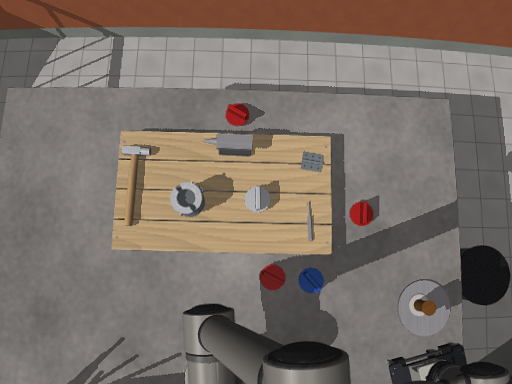

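View pics/wrist0.png

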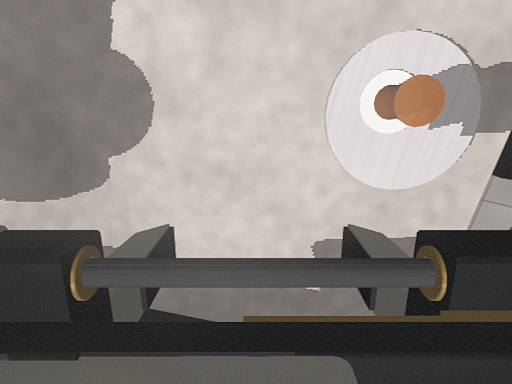

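The side view shows the lid at about (259,200) and the caddy at (222,148). In the top view the lid is at (258,198) and the caddy at (187,199). I'll zoom in on both.

```bash
cat > h.py <<'E'
import numpy as np,cv2
from plant import *
def K(m): return np.array([[m['fx'],0,m['cx']],[0,m['fy'],m['cy']],[0,0,1.]])
def ray(m,p):
    n=cv2.undistortPoints(np.array([[p]],float),K(m),m['D'])[0,0]
    R=cv2.Rodrigues(m['rvec'])[0]; C=-R.T@m['tvec']; return C,R.T@np.array([n[0],n[1],1])
def atz(m,p,z):
    C,d=ray(m,p); return C+d*(z-C[2])/d[2]
def tri(ms,ps):
    A=np.zeros((3,3));b=np.zeros(3);L=[]
    for m,p in zip(ms,ps):
        C,d=ray(m,p);d=d/np.linalg.norm(d);P=np.eye(3)-np.outer(d,d);A+=P;b+=P@C;L.append((P,C))
    X=np.linalg.solve(A,b); return X,[np.linalg.norm(P@(X-C)) for P,C in L]
def proj(m,X): return cv2.projectPoints(np.atleast_2d(np.array(X,float)),m['rvec'],m['tvec'],K(m),m['D'])[0][:,0]
def crop(src,dst,x0,y0,x1,y1,s):
    im=cv2.imread(src)[y0:y1,x0:x1]; cv2.imwrite(dst,cv2.resize(im,None,fx=s,fy=s,interpolation=cv2.INTER_CUBIC))
E
python3 - <<'E'
from h import *
crop("pics/top0.png","pics/topc.png",160,170,290,230,6)
crop("pics/side0.png","pics/sidec.png",190,115,290,225,5)
t,s=camera_model("top"),camera_model("side")
print(tri([t,s],[(258,198),(259,190)]),tri([t,s],[(187,199),(221,137)]))
for n,p in [("c1",(121,131)),("c2",(330,137)),("c3",(331,253)),("c4",(113,249))]: print(n,atz(t,p,45))
print(tri([t,s],[(331,253),(230,320)]),tri([t,s],[(331,253),(230,320)]))
E
```

```text
(array([ 551.85745472, -109.08921465,  117.61395209]), [np.float64(1.1888067155636204), np.float64(1.1888067155636064)]) (array([539.97031128,  96.77164817, 144.52283934]), [np.float64(1.3858801493021062), np.float64(1.3858801493022403)])
c1 [772.02432846 340.77001766  45.        ]
c2 [ 770.06318999 -345.1546307    45.        ]
c3 [ 393.48390432 -343.30846854   45.        ]
c4 [389.70159131 336.35747848  45.        ]
(array([ 394.74564072, -340.40519267,   58.27558075]), [np.float64(1.3683960315074826), np.float64(1.3683960315074977)]) (array([ 394.74564072, -340.40519267,   58.27558075]), [np.float64(1.3683960315074826), np.float64(1.3683960315074977)])
```

View pics/topc.png

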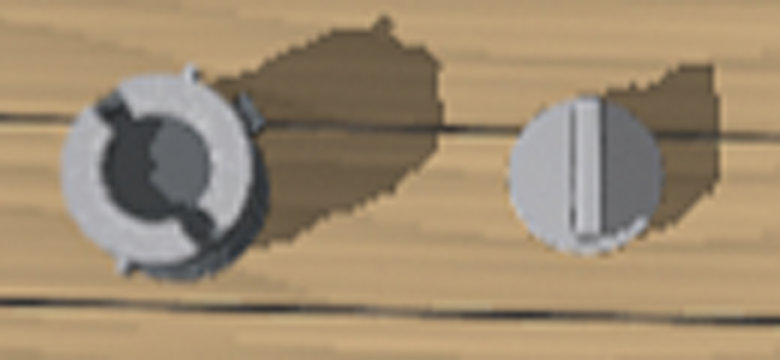

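View pics/sidec.png

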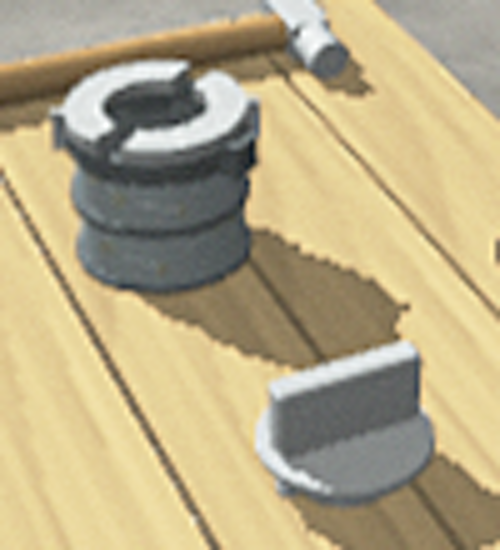

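```bash
cat >> h.py <<'E'
from scipy.spatial.transform import Rotation as Ro
def Rt(o): return Ro.from_euler('xyz',o['tcp_rot']).as_matrix()
E
python3 - <<'E'
from h import *
o=get_obs();w=camera_model("wrist");R=Rt(o)
Rc=cv2.Rodrigues(w['rvec'])[0];C=-Rc.T@w['tvec']
print(R.round(3)); print("cam in tool",R.T@(C-o['tool_pos'])); print("cam axes in tool",(R.T@Rc.T).round(3))
t,s=camera_model("top"),camera_model("side")
T=lambda x,y:(160+(x-2.5)/6,170+(y-2.5)/6)
S=lambda x,y:(190+(x-2)/5,115+(y-2)/5)
# bar ends top
a,b=T(588,97),T(588,237); sa,sb=S(417,345),S(274,390)
print("bar ends", tri([t,s],[a,sa]),tri([t,s],[b,sb]))
print("at118",atz(t,a,118),atz(t,b,118))
for n,p in [("slot1",(108,105)),("slot2",(202,227)),("rib1",(192,72)),("rib2",(125,268)),("cl",(62,172)),("cr",(254,172)),("ct",(160,74)),("cb",(160,264))]:
    print(n,atz(t,T(*p),143).round(1))
E
```

```text
[[ 0.229 -0.973 -0.   ]
 [-0.973 -0.229  0.001]
 [-0.001 -0.    -1.   ]]
cam in tool [ 1.16768782e-01 -7.13382357e+01 -1.43473402e+02]
cam axes in tool [[ 1.     0.    -0.   ]
 [-0.     0.964  0.266]
 [ 0.    -0.266  0.964]]
bar ends (array([ 587.08298979, -106.77327802,  122.73688616]), [np.float64(0.48061380235720735), np.float64(0.4806138023572849)]) (array([ 518.37262854, -108.27772163,  120.56054223]), [np.float64(1.1205091919819443), np.float64(1.1205091919821275)])
at118 [ 587.49214373 -106.80662799  118.        ] [ 517.59424135 -108.07210097  118.        ]
slot1 [573.1 126.4 143. ]
slot2 [514.8  78.2 143. ]
rib1 [590.3  86.5 143. ]
rib2 [494.2 114.2 143. ]
cl [539.8 146.9 143. ]
cr [542.1  54.3 143. ]
ct [588.9 102.  143. ]
cb [496.5  97.5 143. ]
```

drive_tool:
  deltas:
    - {"hand": -1, "tx": -0.367, "ty": -0.642, "tz": 0.01}
    - {"hand": -1, "tx": -0.367, "ty": -0.642, "tz": 0.01}
    - {"hand": -1, "tx": -0.367, "ty": -0.642, "tz": 0.01}
    - {"hand": -1, "tx": -0.367, "ty": -0.642, "tz": 0.01}
    - {"hand": -1, "tx": -0.367, "ty": -0.642, "tz": 0.01}
    - {"hand": -1, "tx": -0.367, "ty": -0.642, "tz": 0.01}
    - {"hand": -1, "tx": -0.367, "ty": -0.642, "tz": 0.01}
    - {"hand": -1, "tx": -0.367, "ty": -0.642, "tz": 0.01}
    - {"hand": -1, "tx": -0.367, "ty": -0.642, "tz": 0.01}
    - {"hand": -1, "tx": -0.367, "ty": -0.642, "tz": 0.01}
    - {"hand": -1, "tx": -0.367, "ty": -0.642, "tz": 0.01}
    - {"hand": -1, "tx": -0.367, "ty": -0.642, "tz": 0.01}
    - {"hand": -1, "tx": -0.367, "ty": -0.642, "tz": 0.01}
    - {"hand": -1, "tx": -0.367, "ty": -0.642, "tz": 0.01}
    - {"hand": -1, "tx": -0.367, "ty": -0.642, "tz": 0.01}
    - {"hand": -1, "tx": -0.367, "ty": -0.642, "tz": 0.01}
    - {"hand": -1, "tx": -0.367, "ty": -0.642, "tz": 0.01}
    - {"hand": -1, "tx": -0.367, "ty": -0.642, "tz": 0.01}
    - {"hand": -1, "tx": -0.367, "ty": -0.642, "tz": 0.01}
    - {"hand": -1, "tx": -0.367, "ty": -0.642, "tz": 0.01}

```text
invalid input
```

drive_tool:
  deltas:
    - {"hand": -1, "wz": 0.81}
    - {"hand": -1, "wz": 0.81}
    - {"hand": -1, "wz": 0.82}
    - {"hand": -1}

```text
invalid input
```

Run:
```python
from h import *
import plant
print([ (k,getattr(plant,k)) for k in dir(plant) if not k.startswith('__') and not callable(getattr(plant,k))][:20])
o=get_obs();w=camera_model("wrist");print(o['time'],o['tool_pos'],o['tcp_rot'],o['joint_positions'])
cv2.imwrite("pics/w1.png",cv2.cvtColor(capture("wrist"),cv2.COLOR_RGB2BGR))
np.save("w1.npy",np.r_[w['rvec'],w['tvec']])
```

```text
[('tcp_to_tips', 14.0)]
0.15 [ 120.09704349 -510.78020087  240.19885545] [-3.14141475e+00  1.18343777e-03 -1.33998214e+00] [-1.48599236e+00  3.42580637e-01  1.52478737e+00  4.00124582e-06
  1.27542137e+00 -1.46011285e-01]
```

View pics/w1.png

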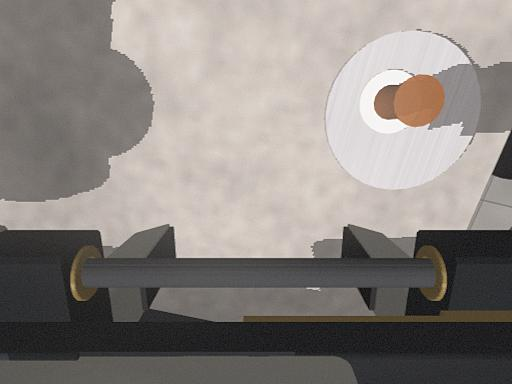

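The interface refused the rows, and nothing moved. I'll retry with every key present.

drive_tool:
  deltas:
    - {"hand": -1, "tx": -0.367, "ty": -0.642, "tz": 0.01, "wx": 0, "wy": 0, "wz": 0}
    - {"hand": -1, "tx": -0.367, "ty": -0.642, "tz": 0.01, "wx": 0, "wy": 0, "wz": 0}
    - {"hand": -1, "tx": -0.367, "ty": -0.642, "tz": 0.01, "wx": 0, "wy": 0, "wz": 0}
    - {"hand": -1, "tx": -0.367, "ty": -0.642, "tz": 0.01, "wx": 0, "wy": 0, "wz": 0}
    - {"hand": -1, "tx": -0.367, "ty": -0.642, "tz": 0.01, "wx": 0, "wy": 0, "wz": 0}
    - {"hand": -1, "tx": -0.367, "ty": -0.642, "tz": 0.01, "wx": 0, "wy": 0, "wz": 0}
    - {"hand": -1, "tx": -0.367, "ty": -0.642, "tz": 0.01, "wx": 0, "wy": 0, "wz": 0}
    - {"hand": -1, "tx": -0.367, "ty": -0.642, "tz": 0.01, "wx": 0, "wy": 0, "wz": 0}
    - {"hand": -1, "tx": -0.367, "ty": -0.642, "tz": 0.01, "wx": 0, "wy": 0, "wz": 0}
    - {"hand": -1, "tx": -0.367, "ty": -0.642, "tz": 0.01, "wx": 0, "wy": 0, "wz": 0}
    - {"hand": -1, "tx": -0.367, "ty": -0.642, "tz": 0.01, "wx": 0, "wy": 0, "wz": 0}
    - {"hand": -1, "tx": -0.367, "ty": -0.642, "tz": 0.01, "wx": 0, "wy": 0, "wz": 0}
    - {"hand": -1, "tx": -0.367, "ty": -0.642, "tz": 0.01, "wx": 0, "wy": 0, "wz": 0}
    - {"hand": -1, "tx": -0.367, "ty": -0.642, "tz": 0.01, "wx": 0, "wy": 0, "wz": 0}
    - {"hand": -1, "tx": -0.367, "ty": -0.642, "tz": 0.01, "wx": 0, "wy": 0, "wz": 0}
    - {"hand": -1, "tx": -0.367, "ty": -0.642, "tz": 0.01, "wx": 0, "wy": 0, "wz": 0}
    - {"hand": -1, "tx": -0.367, "ty": -0.642, "tz": 0.01, "wx": 0, "wy": 0, "wz": 0}
    - {"hand": -1, "tx": -0.367, "ty": -0.642, "tz": 0.01, "wx": 0, "wy": 0, "wz": 0}
    - {"hand": -1, "tx": -0.367, "ty": -0.642, "tz": 0.01, "wx": 0, "wy": 0, "wz": 0}
    - {"hand": -1, "tx": -0.367, "ty": -0.642, "tz": 0.01, "wx": 0, "wy": 0, "wz": 0}

```text
time: 1.87
tool_pos: [553.8, -106.5, 232.5]
tcp_rot: [3.141, 0.0, -1.34]
contact_force: [1.0, 0.1, 0.6]
grip_width: 91.6
```

drive_tool:
  deltas:
    - {"hand": -1, "tx": 0, "ty": 0, "tz": 0, "wx": 0, "wy": 0, "wz": 0.81}
    - {"hand": -1, "tx": 0, "ty": 0, "tz": 0, "wx": 0, "wy": 0, "wz": 0.81}
    - {"hand": -1, "tx": 0, "ty": 0, "tz": 0, "wx": 0, "wy": 0, "wz": 0.82}
    - {"hand": -1, "tx": 0, "ty": 0, "tz": 0, "wx": 0, "wy": 0, "wz": 0}

```text
time: 2.2
tool_pos: [552.9, -107.5, 232.3]
tcp_rot: [3.141, 0.0, -1.555]
contact_force: [-0.3, 0.2, -0.4]
grip_width: 92.1
```

```bash
cat > snap.py <<'E'
from h import *
import sys
n=sys.argv[1]
o=get_obs();w=camera_model("wrist");print(o['time'],o['tool_pos'],o['tcp_rot'],o['joint_positions'],o['contact_force'],o['grip_width'])
cv2.imwrite(f"pics/{n}.png",cv2.cvtColor(capture("wrist"),cv2.COLOR_RGB2BGR))
np.save(f"{n}.npy",w,allow_pickle=True)
E
python3 snap.py w1
```

```text
2.2 [ 552.91749452 -107.49139391  232.33262206] [ 3.14086771e+00  1.29705887e-04 -1.55491104e+00] [-3.28002053e-01  4.19150721e-01  1.42958248e+00 -1.27156325e-04
  1.29358568e+00  1.22694379e+00] [-0.31205933  0.15942262 -0.44094248] 92.08341518972293
```

View pics/w1.png

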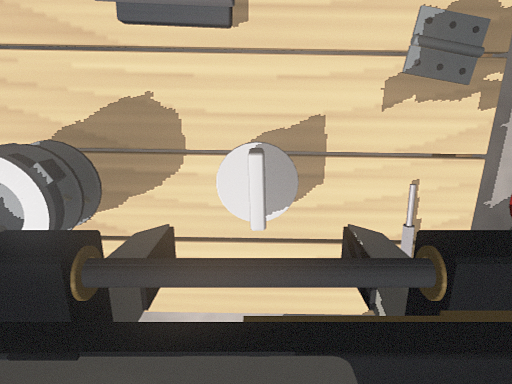

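Run:
```python
from h import *
crop("pics/w1.png","pics/w1c.png",205,130,310,240,5)
im=cv2.imread("pics/w1.png");hsv=cv2.cvtColor(im,cv2.COLOR_BGR2HSV)
m=((hsv[...,1]<40)&(hsv[...,2]>120)).astype(np.uint8)
n,l,s,c=cv2.connectedComponentsWithStats(m)
i=l[185,240]; print(s[i],c[i])
for r in range(138,236,6):
    xs=np.where(l[r]==i)[0]; print(r,xs.min() if len(xs) else None,xs.max() if len(xs) else None)
```

```text
[ 195  142  121   89 5331] [256.72575502 182.51266179]
138 None None
144 243 269
150 232 281
156 226 288
162 222 292
168 219 295
174 217 297
180 216 297
186 216 297
192 218 296
198 220 294
204 223 290
210 228 286
216 237 278
222 250 265
228 251 264
234 None None
```

View pics/w1c.png

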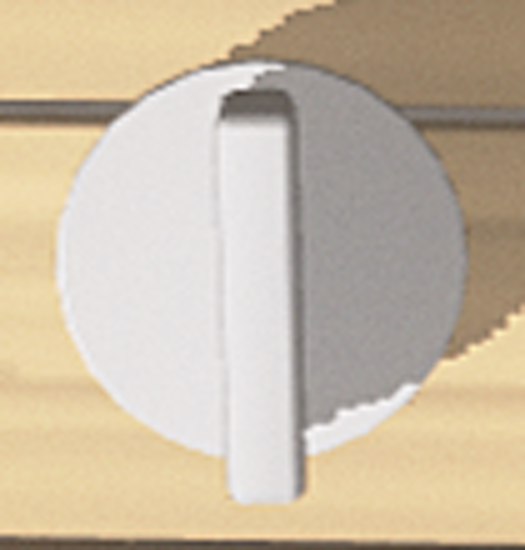

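Run:
```python
from h import *
from scipy.optimize import least_squares
w=np.load("w1.npy",allow_pickle=True).item();t,s=camera_model("top"),camera_model("side")
T=lambda x,y:(160+(x-2.5)/6,170+(y-2.5)/6)
S=lambda x,y:(190+(x-2)/5,115+(y-2)/5)
W=lambda x,y:(205+(x-2)/5,130+(y-2)/5)
th=np.linspace(0,2*np.pi,180)
def res(p,full=True):
    x,y,z,a=p # z grip centre
    c,s_=np.cos(a),np.sin(a); e=np.array([c,s_,0]);f=np.array([-s_,c,0]);g=np.array([x,y,z])
    top=g+[0,0,18]
    r=[]
    # corners in wrist: bar +x end is up in image ; left = +y
    for pt,(u,v) in [((219,120),(35,7)),((290,122),(35,-7)),((230,500),(-35,7)),((303,500),(-35,-7))]:
        r.append(proj(w,top+u*e+v*f)[0]-W(*pt))
    for cam,p1,p2 in [(t,T(588,97),T(588,237)),]:
        r.append(proj(cam,top+35*e)[0]-p1); r.append(proj(cam,top-35*e)[0]-p2)
    r.append(proj(s,top+35*e)[0]-S(417,345));r.append(proj(s,top-35*e)[0]-S(274,390))
    circ=lambda zz:np.c_[x+40*np.cos(th),y+40*np.sin(th),0*th+z+zz]
    q=np.r_[proj(w,circ(-18)),proj(w,circ(-24))]
    r.append([q[:,0].min()-215.5,q[:,0].max()-297.5]); r.append([q[:,1].min()-141.7,0])
    return np.array(r).ravel()
k=least_squares(res,[552,-107,101,0],loss='soft_l1'); print(k.x,np.degrees(k.x[3])); print(k.fun.reshape(-1,2).round(2))
rr=lambda p:np.r_[res(p)[:8],res(p)[16:]]
k=least_squares(rr,[552,-107,101,0]);print(k.x,np.degrees(k.x[3]),k.fun.round(2))
```

```text
[ 5.52865221e+02 -1.06208949e+02  9.96318957e+01  4.55493051e-02] 2.6097829406492474
[[-1.62 -0.75]
 [ 1.06 -1.65]
 [-0.73  1.82]
 [ 0.42  1.39]
 [-0.74 -0.11]
 [-0.09 -0.09]
 [-0.41  1.3 ]
 [-0.79  1.12]
 [-0.03  0.48]
 [-0.56  0.  ]]
[ 5.51126904e+02 -1.06267072e+02  9.21582054e+01  4.35985996e-02] 2.4980157502576814 [-1.18  0.02  1.02 -0.83 -0.54  0.43  0.18  0.04  1.05 -0.48  0.42  0.  ]
```

The wrist view shows the lid centred at about (257,182), with its bar running from (255,154) to (258,230). The fit puts its axis at (552.5,-106.3), lid_grip z≈100 and bar yaw 2.6°. Next I descend and grip.

drive_tool:
  deltas:
    - {"hand": -1, "tx": -0.03, "ty": 0.01, "tz": 0.3, "wx": 0, "wy": 0, "wz": -0.34}
    - {"hand": -1, "tx": 0, "ty": 0, "tz": 0.5, "wx": 0, "wy": 0, "wz": 0}
    - {"hand": -1, "tx": 0, "ty": 0, "tz": 0.5, "wx": 0, "wy": 0, "wz": 0}
    - {"hand": -1, "tx": 0, "ty": 0, "tz": 0.5, "wx": 0, "wy": 0, "wz": 0}
    - {"hand": -1, "tx": 0, "ty": 0, "tz": 0.5, "wx": 0, "wy": 0, "wz": 0}
    - {"hand": -1, "tx": 0, "ty": 0, "tz": 0.4, "wx": 0, "wy": 0, "wz": 0}
    - {"hand": -1, "tx": 0, "ty": 0, "tz": 0.25, "wx": 0, "wy": 0, "wz": 0}
    - {"hand": -1, "tx": 0, "ty": 0, "tz": 0.15, "wx": 0, "wy": 0, "wz": 0}
    - {"hand": -1, "tx": 0, "ty": 0, "tz": 0.15, "wx": 0, "wy": 0, "wz": 0}
    - {"hand": -1, "tx": 0, "ty": 0, "tz": 0, "wx": 0, "wy": 0, "wz": 0}

```text
time: 3.08
tool_pos: [552.3, -106.6, 102.2]
tcp_rot: [3.141, 0.0, -1.523]
contact_force: [-0.8, 0.5, -0.1]
grip_width: 92.0
```

```bash
python3 snap.py w2
python3 - <<'E'
from h import *
cv2.imwrite("pics/s2.png",cv2.cvtColor(capture("side"),cv2.COLOR_RGB2BGR)); crop("pics/s2.png","pics/s2c.png",200,130,310,230,6)
E
```

```text
3.0833 [ 552.32618675 -106.63136545  102.15935469] [ 3.14084381e+00  1.87461670e-04 -1.52274179e+00] [-3.26895152e-01  5.53069989e-01  1.59932977e+00 -1.19387545e-04
  9.89958369e-01  1.19591211e+00] [-0.7976905   0.45250805 -0.1040827 ] 92.03054390268613
```

View pics/w2.png

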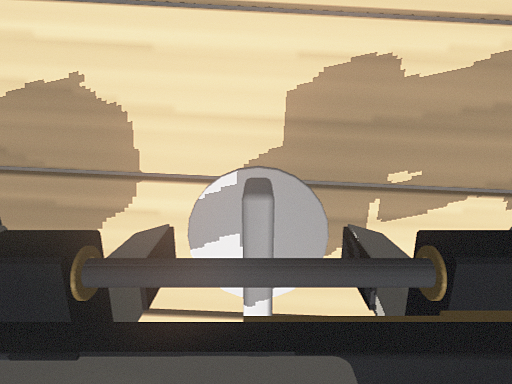

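View pics/s2c.png

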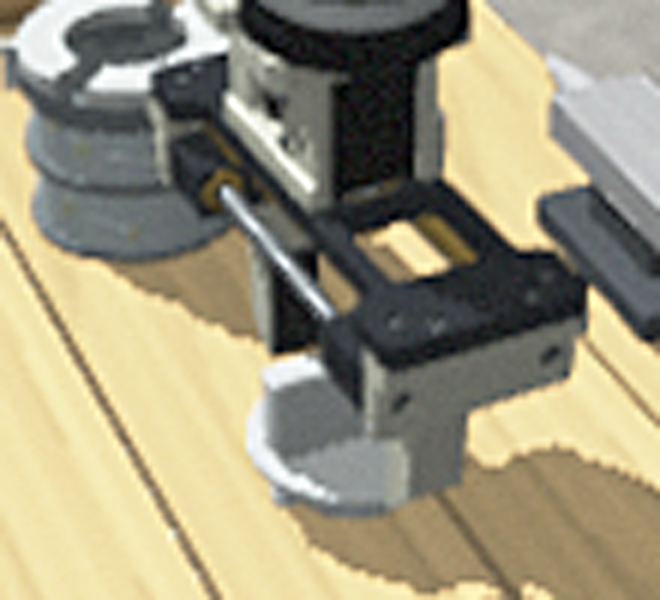

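The bar stands centred between the jaws at about (258,240), with the tips just above the flange. Closing the gripper now.

drive_tool:
  deltas:
    - {"hand": 1, "tx": 0, "ty": 0, "tz": 0, "wx": 0, "wy": 0, "wz": 0}
    - {"hand": 1, "tx": 0, "ty": 0, "tz": 0, "wx": 0, "wy": 0, "wz": 0}
    - {"hand": 1, "tx": 0, "ty": 0, "tz": 0, "wx": 0, "wy": 0, "wz": 0}
    - {"hand": 1, "tx": 0, "ty": 0, "tz": 0, "wx": 0, "wy": 0, "wz": 0}
    - {"hand": 1, "tx": 0, "ty": 0, "tz": 0, "wx": 0, "wy": 0, "wz": 0}
    - {"hand": 1, "tx": 0, "ty": 0, "tz": 0, "wx": 0, "wy": 0, "wz": 0}
    - {"hand": 1, "tx": 0, "ty": 0, "tz": 0, "wx": 0, "wy": 0, "wz": 0}
    - {"hand": 1, "tx": 0, "ty": 0, "tz": 0, "wx": 0, "wy": 0, "wz": 0}
    - {"hand": 1, "tx": 0, "ty": 0, "tz": 0, "wx": 0, "wy": 0, "wz": 0}
    - {"hand": 1, "tx": 0, "ty": 0, "tz": 0, "wx": 0, "wy": 0, "wz": 0}
    - {"hand": 1, "tx": 0, "ty": 0, "tz": 0, "wx": 0, "wy": 0, "wz": 0}
    - {"hand": 1, "tx": 0, "ty": 0, "tz": 0, "wx": 0, "wy": 0, "wz": 0}

```text
time: 4.18
tool_pos: [552.5, -106.6, 102.7]
tcp_rot: [3.142, -0.0, -1.523]
contact_force: [-0.2, -0.2, -1.0]
grip_width: 16.2
```

drive_tool:
  deltas:
    - {"hand": 1, "tx": 0, "ty": 0, "tz": 0, "wx": 0, "wy": 0, "wz": 0}
    - {"hand": 1, "tx": 0, "ty": 0, "tz": 0, "wx": 0, "wy": 0, "wz": 0}
    - {"hand": 1, "tx": 0, "ty": 0, "tz": 0, "wx": 0, "wy": 0, "wz": 0}

```text
time: 4.43
tool_pos: [552.5, -106.6, 102.7]
tcp_rot: [3.142, -0.0, -1.523]
contact_force: [0.1, 0.4, -0.4]
grip_width: 14.1
```

Gripped at 14.1 mm. Lifting.

drive_tool:
  deltas:
    - {"hand": 1, "tx": 0, "ty": 0, "tz": -0.2, "wx": 0, "wy": 0, "wz": 0}
    - {"hand": 1, "tx": 0, "ty": 0, "tz": -0.4, "wx": 0, "wy": 0, "wz": 0}
    - {"hand": 1, "tx": 0, "ty": 0, "tz": -0.5, "wx": 0, "wy": 0, "wz": 0}
    - {"hand": 1, "tx": 0, "ty": 0, "tz": -0.5, "wx": 0, "wy": 0, "wz": 0}
    - {"hand": 1, "tx": 0, "ty": 0, "tz": -0.5, "wx": 0, "wy": 0, "wz": 0}
    - {"hand": 1, "tx": 0, "ty": 0, "tz": -0.5, "wx": 0, "wy": 0, "wz": 0}
    - {"hand": 1, "tx": 0, "ty": 0, "tz": -0.3, "wx": 0, "wy": 0, "wz": 0}
    - {"hand": 1, "tx": 0, "ty": 0, "tz": -0.1, "wx": 0, "wy": 0, "wz": 0}
    - {"hand": 1, "tx": 0, "ty": 0, "tz": 0, "wx": 0, "wy": 0, "wz": 0}

```text
time: 5.18
tool_pos: [552.8, -106.7, 223.9]
tcp_rot: [-3.14, -0.001, -1.523]
contact_force: [0.2, 0.4, -2.1]
grip_width: 13.8
```

```bash
python3 snap.py w3
python3 - <<'E'
from h import *
crop("pics/w3.png","pics/w3c.png",150,130,370,340,3.5) if 0 else None
o=get_obs(); w=camera_model("wrist")
im=cv2.imread("pics/w3.png")[140:340,150:366]; cv2.imwrite("pics/w3c.png",cv2.resize(im,None,fx=3,fy=3))
E
```

```text
5.1833 [ 552.81644973 -106.70890213  223.90140326] [-3.13964320e+00 -8.82464646e-04 -1.52322841e+00] [-3.26739788e-01  4.23766478e-01  1.44628647e+00 -1.13711435e-04
  1.26940258e+00  1.19652141e+00] [ 0.16508333  0.38999886 -2.05671482] 13.81050841610588
```

View pics/w3.png

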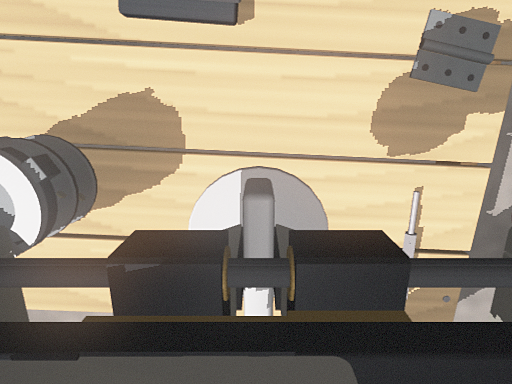

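View pics/w3c.png

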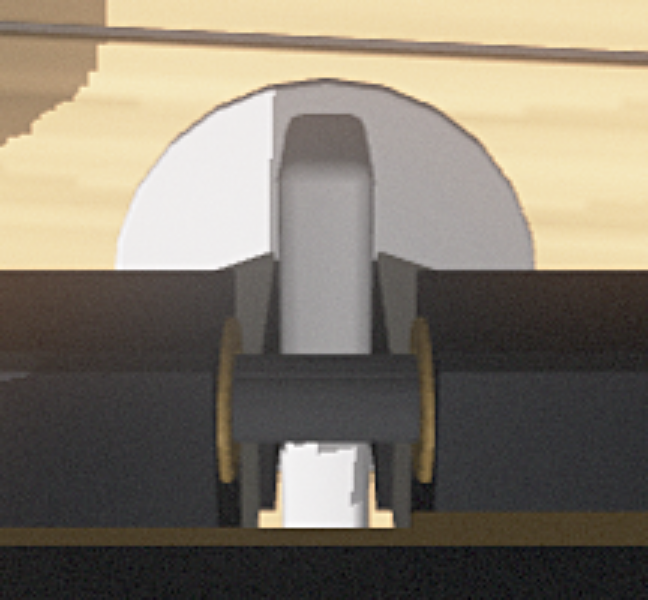

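The lid is lifted and square in the jaws: flange top edge at (258,167), bar centred at u=259. Next I measure its in-hand offset.

Run:
```python
from h import *
from scipy.optimize import least_squares
w=np.load("w3.npy",allow_pickle=True).item(); o=get_obs();R=Rt(o);p0=np.array([552.816,-106.709,223.90])
im=cv2.imread("pics/w3.png");hsv=cv2.cvtColor(im,cv2.COLOR_BGR2HSV)
m=((hsv[...,1]<60)).astype(np.uint8)
rows=list(range(172,228,4));meas=[]
for r in rows:
    x=258
    a=x
    while m[r,a-1]: a-=1
    b=x
    while m[r,b+1]: b+=1
    meas.append((a-.5,b+.5))
meas=np.array(meas);print(meas.T)
th=np.linspace(0,2*np.pi,360)
def res(q):
    x,y,z=q # grip centre in tool frame
    pts=[]
    for dz in (18,24): pts.append(proj(w,(p0[:,None]+R@np.array([x+40*np.cos(th),y+40*np.sin(th),0*th+z+dz])).T))
    H=cv2.convexHull(np.vstack(pts).astype(np.float32))[:,0]
    H=np.vstack([H,H[:1]]); out=[]
    for r,(a,b) in zip(rows,meas):
        xs=[]
        for i in range(len(H)-1):
            y0,y1=H[i,1],H[i+1,1]
            if (y0-r)*(y1-r)<=0 and y0!=y1: xs.append(H[i,0]+(r-y0)/(y1-y0)*(H[i+1,0]-H[i,0]))
        out+= [min(xs)-a,max(xs)-b] if xs else [20,20]
    return np.array(out)
k=least_squares(res,[0,0,-3],diff_step=1e-2,x_scale=[1,1,1]);print(k.x,k.fun.round(1))
for z in (-1,-3,-5):
    k=least_squares(lambda q:res([q[0],q[1],z]),[0,0],diff_step=1e-2);print(z,k.x,k.cost)
```

```text
[[230.5 220.5 215.5 209.5 205.5 202.5 199.5 196.5 194.5 192.5 190.5 189.5
  188.5 187.5]
 [286.5 294.5 300.5 305.5 310.5 313.5 316.5 319.5 321.5 322.5 324.5 325.5
  327.5 327.5]]
[0. 0. 0.] [ 0.6 -1.9  2.  -1.3  0.6 -0.9  1.5 -0.8  1.2 -1.5  0.6 -0.9  0.5 -0.8
  0.8 -1.1  0.3 -0.6  0.2  0.5  0.4  0.3 -0.1  0.8 -0.2 -0.1 -0.1  0.8]
-1 [0. 0.] 18.838861915050074
-3 [0. 0.] 42.98057837318629
-5 [0. 0.] 84.21369727607816
```

```bash
cat > inhand.py <<'E'
from h import *
from scipy.optimize import minimize
def inhand(img,w,p0,R,rows):
    hsv=cv2.cvtColor(cv2.imread(img),cv2.COLOR_BGR2HSV)
    m=((hsv[...,1]<60)).astype(np.uint8);meas=[]
    for r in rows:
        a=b=258
        while m[r,a-1]: a-=1
        while m[r,b+1]: b+=1
        meas.append((a-.5,b+.5))
    th=np.linspace(0,2*np.pi,360)
    def cost(q):
        x,y,z=q
        pts=[proj(w,(p0[:,None]+R@np.array([x+40*np.cos(th),y+40*np.sin(th),0*th+z+dz])).T) for dz in (18,24)]
        H=cv2.convexHull(np.vstack(pts).astype(np.float32))[:,0];H=np.vstack([H,H[:1]]);out=[]
        for r,(a,b) in zip(rows,meas):
            i=np.where((H[:-1,1]-r)*(H[1:,1]-r)<=0)[0]
            if len(i)<2: out+=[20,20];continue
            xs=H[i,0]+(r-H[i,1])/(H[i+1,1]-H[i,1]+1e-9)*(H[i+1,0]-H[i,0]); out+=[xs.min()-a,xs.max()-b]
        return np.abs(out).sum()
    return [minimize(cost,[0,0,-2],method='Nelder-Mead',options=dict(initial_simplex=[[0,0,-2],[2,0,-2],[0,2,-2],[0,0,2]])),
     *[minimize(lambda q:cost([q[0],q[1],z]),[0,0],method='Nelder-Mead',options=dict(initial_simplex=[[0,0],[2,0],[0,2]])) for z in (-2,-3)]]
E
python3 - <<'E'
from inhand import *
w=np.load("w3.npy",allow_pickle=True).item();o=get_obs()
for k in inhand("pics/w3.png",w,np.array([552.816,-106.709,223.90]),Rt(o),list(range(172,228,4))): print(k.x,k.fun)
E
```

```text
[-0.05562541 -0.27047452  1.17595712] 10.4317626953125
[ 0.0766605  -0.55908212] 15.797088623046875
[ 0.07521549 -0.68984385] 18.984390258789062
```

The lid axis sits at the TCP within 0.5 mm. Next I move to a viewing pose beside the caddy, turned to the slot angle.

drive_tool:
  deltas:
    - {"hand": 1, "tx": -0.35, "ty": 0.13, "tz": 0, "wx": 0, "wy": 0, "wz": 0}
    - {"hand": 1, "tx": -0.68, "ty": 0.255, "tz": 0, "wx": 0, "wy": 0, "wz": 0}
    - {"hand": 1, "tx": -0.68, "ty": 0.255, "tz": 0, "wx": 0, "wy": 0, "wz": 0}
    - {"hand": 1, "tx": -0.68, "ty": 0.255, "tz": 0, "wx": 0, "wy": 0, "wz": 0}
    - {"hand": 1, "tx": -0.68, "ty": 0.255, "tz": 0, "wx": 0, "wy": 0, "wz": 0}
    - {"hand": 1, "tx": -0.64, "ty": 0.235, "tz": 0, "wx": 0, "wy": 0, "wz": 0}
    - {"hand": 1, "tx": -0.35, "ty": 0.13, "tz": 0, "wx": 0, "wy": 0, "wz": 0}
    - {"hand": 1, "tx": 0, "ty": 0, "tz": 0, "wx": 0, "wy": 0, "wz": -0.5}
    - {"hand": 1, "tx": 0, "ty": 0, "tz": 0, "wx": 0, "wy": 0, "wz": -0.9}
    - {"hand": 1, "tx": 0, "ty": 0, "tz": 0, "wx": 0, "wy": 0, "wz": -0.9}
    - {"hand": 1, "tx": 0, "ty": 0, "tz": 0, "wx": 0, "wy": 0, "wz": -0.9}
    - {"hand": 1, "tx": 0, "ty": 0, "tz": 0, "wx": 0, "wy": 0, "wz": -0.9}
    - {"hand": 1, "tx": 0, "ty": 0, "tz": 0, "wx": 0, "wy": 0, "wz": -0.9}
    - {"hand": 1, "tx": 0, "ty": 0, "tz": 0, "wx": 0, "wy": 0, "wz": -0.9}
    - {"hand": 1, "tx": 0, "ty": 0, "tz": 0, "wx": 0, "wy": 0, "wz": -0.9}
    - {"hand": 1, "tx": 0, "ty": 0, "tz": 0, "wx": 0, "wy": 0, "wz": -0.52}
    - {"hand": 1, "tx": 0, "ty": 0, "tz": 0, "wx": 0, "wy": 0, "wz": 0}

```text
time: 6.65
tool_pos: [483.1, 53.4, 221.6]
tcp_rot: [3.14, 0.002, -0.883]
contact_force: [-0.7, 0.1, -2.2]
grip_width: 14.2
```

```bash
python3 snap.py w4
```

```text
6.65 [483.11275421  53.38235945 221.57751537] [ 3.13971817e+00  1.85021806e-03 -8.82535112e-01] [-4.78601114e-02  2.89765292e-01  1.65613185e+00  1.20879174e-04
  1.19832692e+00  8.34629128e-01] [-0.72655432  0.06418074 -2.16120246] 14.19619614981736
```

View pics/w4.png

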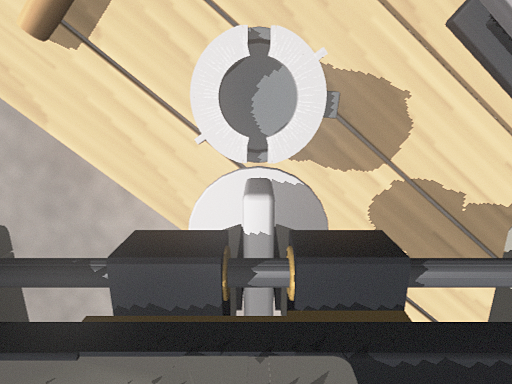

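The wrist view shows the caddy at (258,95), slots at (259,35) and (258,153), ribs at (321,54) and (202,139), with the slots almost parallel to the held bar. Now I fit its pose accurately.

```bash
cat > cad.py <<'E'
from h import *
from scipy.optimize import minimize
def fit(img,w,x0):
    hsv=cv2.cvtColor(cv2.imread(img),cv2.COLOR_BGR2HSV)
    m=((hsv[...,1]<45)&(hsv[...,2]>185)).astype(np.uint8)
    c0=proj(w,x0[:3])[0]; Y,X=np.mgrid[0:384,0:512]; S=6
    m[np.hypot(X-c0[0],Y-c0[1])>95]=0
    m[165:]=0
    th=np.linspace(0,2*np.pi,400)
    def render(q):
        x,y,z,a=q
        big=np.zeros((384*4,512*4),np.uint8)
        P=lambda pts:(proj(w,pts)*4+1.5).round().astype(np.int32)
        c,s=np.cos(a),np.sin(a)
        L=lambda u,v:np.c_[x+c*u-s*v,y+s*u+c*v,0*u+z]
        cv2.fillPoly(big,[P(L(46*np.cos(th),46*np.sin(th)))],255)
        for r in(55,-125):
            e=np.radians(-55) if r==55 else np.radians(125)
            u=np.array([44,54,54,44.]);v=np.array([-2.5,-2.5,2.5,2.5])
            cv2.fillPoly(big,[P(L(u*np.cos(e)-v*np.sin(e),u*np.sin(e)+v*np.cos(e)))],255)
        cv2.fillPoly(big,[P(L(27*np.cos(th),27*np.sin(th)))],0)
        for k in (1,-1):
            cv2.fillPoly(big,[P(L(k*np.array([0,48,48,0.]),np.array([-7.5,-7.5,7.5,7.5])))],0)
        return cv2.resize(big,(512,384),interpolation=cv2.INTER_AREA)/255.
    def cost(q): 
        d=np.abs(render(q)-m); d[162:]=0; return d.sum()
    b=None
    for it in range(3):
        x0=x0 if b is None else b.x
        sx=[x0]+[np.array(x0)+d for d in np.diag([3,3,4,.04])]
        b=minimize(cost,x0,method='Nelder-Mead',options=dict(initial_simplex=sx))
    cv2.imwrite("pics/fit.png",np.hstack([m*255,(render(b.x)*255).astype(np.uint8)])[:200])
    return b,m.sum(),cost
E
python3 - <<'E'
from cad import *
w=np.load("w4.npy",allow_pickle=True).item()
b,n,cost=fit("pics/w4.png",w,[542,100,144,np.radians(39.3)])
print(b.x,np.degrees(b.x[3]),b.fun,n)
for z in (141,143,145,147):
    k=minimize(lambda q:cost([q[0],q[1],z,q[2]]),b.x[[0,1,3]],method='Nelder-Mead',options=dict(initial_simplex=[b.x[[0,1,3]]+d for d in np.vstack([np.zeros(3),np.diag([2,2,.03])])]));print(z,k.x,k.fun)
E
```

```text
[542.5666014  102.92610287 144.48210711   0.66976761] 38.374857295535655 323.27450980392155 9068
141 [542.78414668 103.26177899   0.67128519] 588.3882352941176
143 [542.66007592 103.04300862   0.67321575] 386.90196078431376
145 [542.51445895 102.88062083   0.67366167] 337.79607843137256
147 [542.34420913 102.67728562   0.67522115] 561.9333333333333
```

View pics/fit.png

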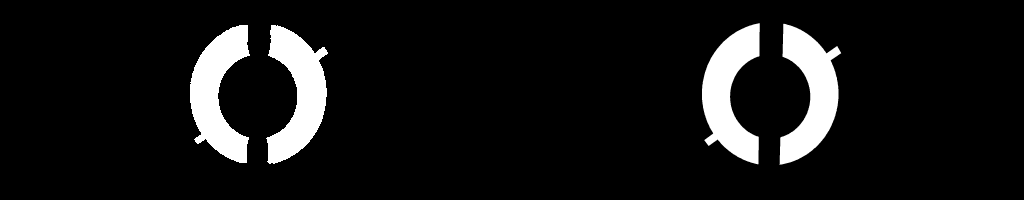

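drive_tool:
  deltas:
    - {"hand": 1, "tx": 0, "ty": -0.2, "tz": 0, "wx": 0, "wy": 0, "wz": 0}
    - {"hand": 1, "tx": 0, "ty": -0.4, "tz": 0, "wx": 0, "wy": 0, "wz": 0}
    - {"hand": 1, "tx": 0, "ty": -0.5, "tz": 0, "wx": 0, "wy": 0, "wz": 0}
    - {"hand": 1, "tx": 0, "ty": -0.4, "tz": 0, "wx": 0, "wy": 0, "wz": 0}
    - {"hand": 1, "tx": -0.01, "ty": -0.3, "tz": 0, "wx": 0, "wy": 0, "wz": 0}
    - {"hand": 1, "tx": 0, "ty": -0.12, "tz": 0, "wx": 0, "wy": 0, "wz": 0.18}
    - {"hand": 1, "tx": 0, "ty": 0, "tz": 0.2, "wx": 0, "wy": 0, "wz": 0}
    - {"hand": 1, "tx": 0, "ty": 0, "tz": 0.3, "wx": 0, "wy": 0, "wz": 0}
    - {"hand": 1, "tx": 0, "ty": 0, "tz": 0.2, "wx": 0, "wy": 0, "wz": 0}
    - {"hand": 1, "tx": 0, "ty": 0, "tz": 0, "wx": 0, "wy": 0, "wz": 0}
    - {"hand": 1, "tx": 0, "ty": 0, "tz": 0, "wx": 0, "wy": 0, "wz": 0}

```text
time: 7.62
tool_pos: [542.8, 101.4, 194.1]
tcp_rot: [3.14, 0.001, -0.901]
contact_force: [-0.1, -0.3, -1.5]
grip_width: 13.9
```

```bash
python3 snap.py w5;  python3 - <<'E'
from h import *
cv2.imwrite("pics/s5.png",cv2.cvtColor(capture("side"),cv2.COLOR_RGB2BGR)); crop("pics/s5.png","pics/s5c.png",170,80,280,180,6)
E
```

```text
7.6167 [542.7822316  101.42629959 194.09124664] [ 3.14012700e+00  8.96265488e-04 -9.00850243e-01] [ 4.59982257e-02  4.32730876e-01  1.51891381e+00 -1.38762045e-04
  1.19166110e+00  9.46899281e-01] [-0.06656909 -0.27469678 -1.54071007] 13.908194548301452
```

View pics/w5.png

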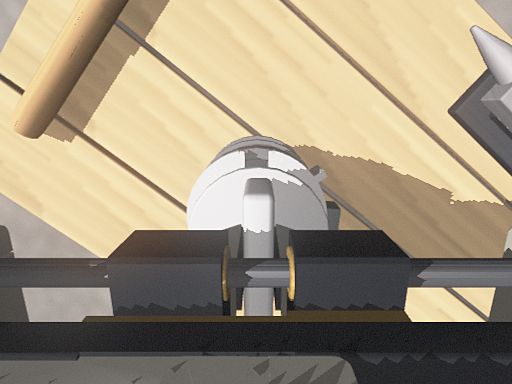

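View pics/s5c.png

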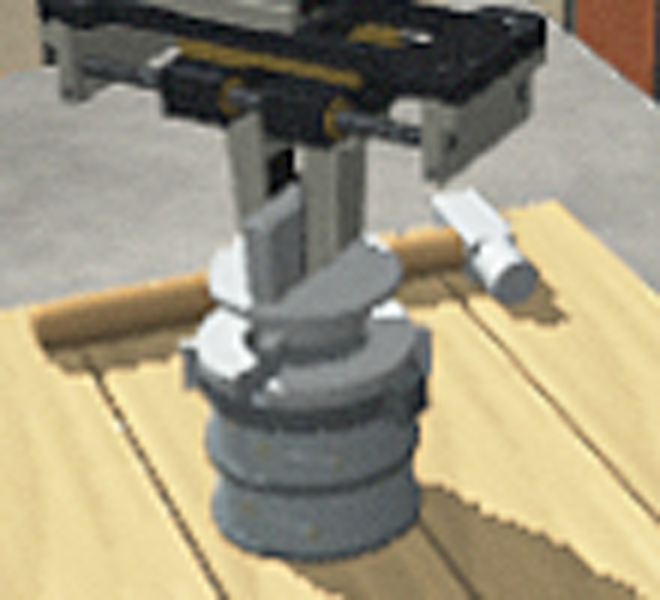

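The held lid is above the mouth and the slot shows at (256,160). A 1.2 mm correction in tool x is needed before I go down slowly.

drive_tool:
  deltas:
    - {"hand": 1, "tx": -0.03, "ty": 0, "tz": 0, "wx": 0, "wy": 0, "wz": 0}
    - {"hand": 1, "tx": 0, "ty": 0, "tz": 0.08, "wx": 0, "wy": 0, "wz": 0}
    - {"hand": 1, "tx": 0, "ty": 0, "tz": 0.08, "wx": 0, "wy": 0, "wz": 0}
    - {"hand": 1, "tx": 0, "ty": 0, "tz": 0.08, "wx": 0, "wy": 0, "wz": 0}
    - {"hand": 1, "tx": 0, "ty": 0, "tz": 0.06, "wx": 0, "wy": 0, "wz": 0}
    - {"hand": 1, "tx": 0, "ty": 0, "tz": 0, "wx": 0, "wy": 0, "wz": 0}

```text
time: 8.22
tool_pos: [542.3, 102.6, 181.9]
tcp_rot: [3.14, 0.001, -0.9]
contact_force: [-0.6, -0.1, -1.9]
grip_width: 13.9
```

drive_tool:
  deltas:
    - {"hand": 1, "tx": 0, "ty": 0, "tz": 0.07, "wx": 0, "wy": 0, "wz": 0}
    - {"hand": 1, "tx": 0, "ty": 0, "tz": 0.07, "wx": 0, "wy": 0, "wz": 0}
    - {"hand": 1, "tx": 0, "ty": 0, "tz": 0.06, "wx": 0, "wy": 0, "wz": 0}
    - {"hand": 1, "tx": 0, "ty": 0, "tz": 0.04, "wx": 0, "wy": 0, "wz": 0}
    - {"hand": 1, "tx": 0, "ty": 0, "tz": 0, "wx": 0, "wy": 0, "wz": 0}

```text
time: 8.63
tool_pos: [542.4, 102.6, 172.6]
tcp_rot: [3.141, 0.0, -0.9]
contact_force: [0.1, -0.4, -2.4]
grip_width: 13.9
```

drive_tool:
  deltas:
    - {"hand": 1, "tx": 0, "ty": 0, "tz": 0.03, "wx": 0, "wy": 0, "wz": 0}
    - {"hand": 1, "tx": 0, "ty": 0, "tz": 0.03, "wx": 0, "wy": 0, "wz": 0}
    - {"hand": 1, "tx": 0, "ty": 0, "tz": 0, "wx": 0, "wy": 0, "wz": 0}

```text
time: 8.88
tool_pos: [542.6, 102.6, 170.5]
tcp_rot: [3.141, 0.0, -0.9]
contact_force: [0.6, 0.1, -2.4]
grip_width: 13.9
```

drive_tool:
  deltas:
    - {"hand": 1, "tx": 0, "ty": 0, "tz": 0.03, "wx": 0, "wy": 0, "wz": 0}
    - {"hand": 1, "tx": 0, "ty": 0, "tz": 0, "wx": 0, "wy": 0, "wz": 0}

```text
time: 9.05
tool_pos: [542.8, 102.7, 169.7]
tcp_rot: [-3.141, -0.0, -0.9]
contact_force: [-0.1, -0.3, -1.0]
grip_width: 13.7
```

drive_tool:
  deltas:
    - {"hand": 1, "tx": 0, "ty": 0, "tz": 0.03, "wx": 0, "wy": 0, "wz": 0}
    - {"hand": 1, "tx": 0, "ty": 0, "tz": 0, "wx": 0, "wy": 0, "wz": 0}

```text
time: 9.22
tool_pos: [542.9, 102.7, 169.6]
tcp_rot: [-3.141, -0.001, -0.9]
contact_force: [-3.4, -0.3, 6.9]
grip_width: 13.5
```

drive_tool:
  deltas:
    - {"hand": 1, "tx": 0, "ty": 0, "tz": 0.02, "wx": 0, "wy": 0, "wz": 0}
    - {"hand": 1, "tx": 0, "ty": 0, "tz": 0, "wx": 0, "wy": 0, "wz": 0}

```text
time: 9.38
tool_pos: [542.9, 102.7, 169.6]
tcp_rot: [-3.14, -0.001, -0.9]
contact_force: [-3.9, 0.3, 11.9]
grip_width: 13.8
```

It stopped at z 169.6 (169.7 expected) with 12 N of push. I'll check visually that it is home.

```bash
python3 snap.py w6;  python3 - <<'E'
from h import *
cv2.imwrite("pics/s6.png",cv2.cvtColor(capture("side"),cv2.COLOR_RGB2BGR)); crop("pics/s6.png","pics/s6c.png",170,80,280,180,6)
E
```

```text
9.3833 [542.88736506 102.68315795 169.62477476] [-3.14005771e+00 -1.32371306e-03 -9.00072759e-01] [ 4.83129080e-02  4.55995169e-01  1.55453978e+00 -1.99796703e-04
  1.12903888e+00  9.48469888e-01] [-3.94792175  0.34140221 11.92799076] 13.837574921241385
```

View pics/s6c.png

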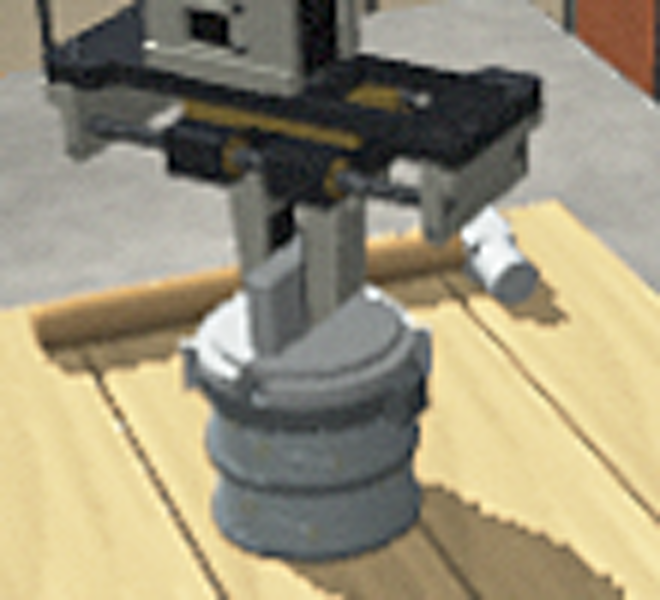

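The flange sits on the rim. I'll ease the push a little, then twist clockwise, which is +wz because the tool points down.

drive_tool:
  deltas:
    - {"hand": 1, "tx": 0, "ty": 0, "tz": -0.03, "wx": 0, "wy": 0, "wz": 0}
    - {"hand": 1, "tx": 0, "ty": 0, "tz": 0, "wx": 0, "wy": 0, "wz": 0.3}
    - {"hand": 1, "tx": 0, "ty": 0, "tz": 0, "wx": 0, "wy": 0, "wz": 0.5}
    - {"hand": 1, "tx": 0, "ty": 0, "tz": 0, "wx": 0, "wy": 0, "wz": 0.5}
    - {"hand": 1, "tx": 0, "ty": 0, "tz": 0, "wx": 0, "wy": 0, "wz": 0.5}
    - {"hand": 1, "tx": 0, "ty": 0, "tz": 0, "wx": 0, "wy": 0, "wz": 0.4}
    - {"hand": 1, "tx": 0, "ty": 0, "tz": 0, "wx": 0, "wy": 0, "wz": 0}

```text
time: 10.07
tool_pos: [543.3, 102.4, 169.6]
tcp_rot: [-3.14, -0.001, -1.093]
contact_force: [-0.9, -1.3, 7.0]
grip_width: 13.9
```

```bash
python3 -c "
from h import *
print(get_obs())"; python3 snap.py w7
```

```text
{'time': 10.0667, 'joint_positions': array([ 4.80011427e-02,  4.56640703e-01,  1.55345037e+00, -5.16657845e-04,
        1.12953719e+00,  1.14167532e+00]), 'dq': array([-0.00087747, -0.00152344,  0.00064345,  0.00093822,  0.00043138,
       -0.05725484]), 'tau': array([  0.73526558, -44.37455177, -21.3434279 ,   0.33232871,
        -0.38370685,   0.47990469]), 'tool_pos': array([543.29028536, 102.44448264, 169.62448147]), 'tcp_rot': array([-3.14000097e+00, -1.24251412e-03, -1.09345497e+00]), 'contact_force': array([-0.92363227, -1.34228607,  7.01324349]), 'moment': array([-0.20942992,  0.22290922, -0.03196337]), 'grip_width': 13.896820185301532}
10.0667 [543.29028536 102.44448264 169.62448147] [-3.14000097e+00 -1.24251412e-03 -1.09345497e+00] [ 4.80011427e-02  4.56640703e-01  1.55345037e+00 -5.16657845e-04
  1.12953719e+00  1.14167532e+00] [-0.92363227 -1.34228607  7.01324349] 13.896820185301532
```

View pics/w7.png

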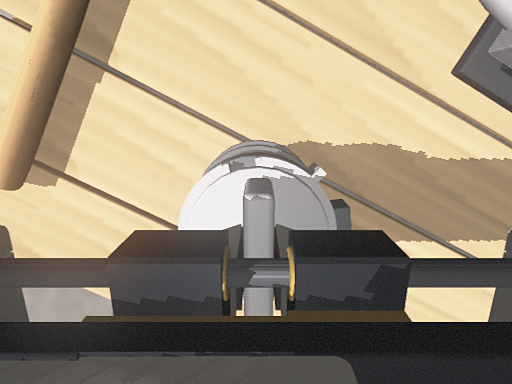

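It turns freely: the bar is still square in the jaws at (258,200) and the rib shows at (318,172). Continuing the twist.

drive_tool:
  deltas:
    - {"hand": 1, "tx": 0, "ty": 0, "tz": 0, "wx": 0, "wy": 0, "wz": 0.4}
    - {"hand": 1, "tx": 0, "ty": 0, "tz": 0, "wx": 0, "wy": 0, "wz": 0.5}
    - {"hand": 1, "tx": 0, "ty": 0, "tz": 0, "wx": 0, "wy": 0, "wz": 0.5}
    - {"hand": 1, "tx": 0, "ty": 0, "tz": 0, "wx": 0, "wy": 0, "wz": 0.5}
    - {"hand": 1, "tx": 0, "ty": 0, "tz": 0, "wx": 0, "wy": 0, "wz": 0.5}
    - {"hand": 1, "tx": 0, "ty": 0, "tz": 0, "wx": 0, "wy": 0, "wz": 0.5}
    - {"hand": 1, "tx": 0, "ty": 0, "tz": 0, "wx": 0, "wy": 0, "wz": 0.5}
    - {"hand": 1, "tx": 0, "ty": 0, "tz": 0, "wx": 0, "wy": 0, "wz": 0.5}
    - {"hand": 1, "tx": 0, "ty": 0, "tz": 0, "wx": 0, "wy": 0, "wz": 0.5}
    - {"hand": 1, "tx": 0, "ty": 0, "tz": 0, "wx": 0, "wy": 0, "wz": 0.5}
    - {"hand": 1, "tx": 0, "ty": 0, "tz": 0, "wx": 0, "wy": 0, "wz": 0.5}
    - {"hand": 1, "tx": 0, "ty": 0, "tz": 0, "wx": 0, "wy": 0, "wz": 0.5}
    - {"hand": 1, "tx": 0, "ty": 0, "tz": 0, "wx": 0, "wy": 0, "wz": 0.5}
    - {"hand": 1, "tx": 0, "ty": 0, "tz": 0, "wx": 0, "wy": 0, "wz": 0.5}
    - {"hand": 1, "tx": 0, "ty": 0, "tz": 0, "wx": 0, "wy": 0, "wz": 0.5}
    - {"hand": 1, "tx": 0, "ty": 0, "tz": 0, "wx": 0, "wy": 0, "wz": 0.5}
    - {"hand": 1, "tx": 0, "ty": 0, "tz": 0, "wx": 0, "wy": 0, "wz": 0.4}
    - {"hand": 1, "tx": 0, "ty": 0, "tz": 0, "wx": 0, "wy": 0, "wz": 0.2}
    - {"hand": 1, "tx": 0, "ty": 0, "tz": 0, "wx": 0, "wy": 0, "wz": 0}

```text
time: 11.7
tool_pos: [543.3, 102.3, 169.6]
tcp_rot: [-3.139, -0.0, -1.834]
contact_force: [-0.9, -2.2, 5.8]
grip_width: 14.1
```

```bash
python3 snap.py w8;  python3 - <<'E'
from h import *
for n in("top","side"): cv2.imwrite(f"pics/{n}8.png",cv2.cvtColor(capture(n),cv2.COLOR_RGB2BGR))
crop("pics/side8.png","pics/s8c.png",170,80,280,180,6)
im=cv2.imread("pics/w8.png")[130:250,150:370]; cv2.imwrite("pics/w8c.png",cv2.resize(im,None,fx=3.5,fy=3.5,interpolation=cv2.INTER_CUBIC))
E
```

```text
11.7 [543.31598334 102.33081593 169.62052159] [-3.13948970e+00 -2.60261696e-05 -1.83385697e+00] [ 4.79032055e-02  4.56651218e-01  1.55344500e+00 -7.39029604e-04
  1.12950242e+00  1.88207513e+00] [-0.93160321 -2.16579561  5.83645679] 14.055182566439298
```

View pics/w8c.png

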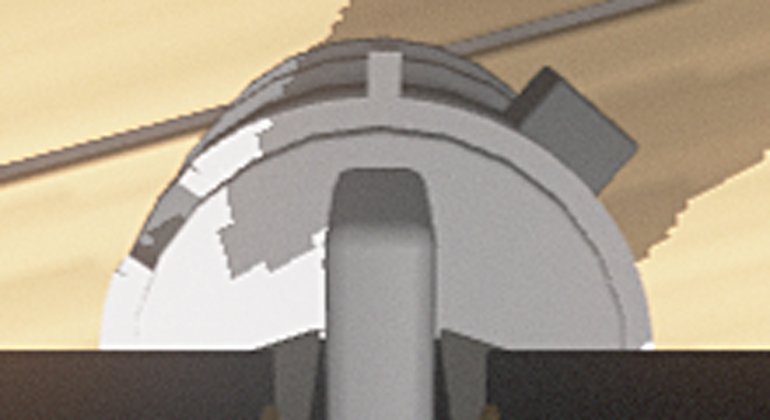

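View pics/s8c.png

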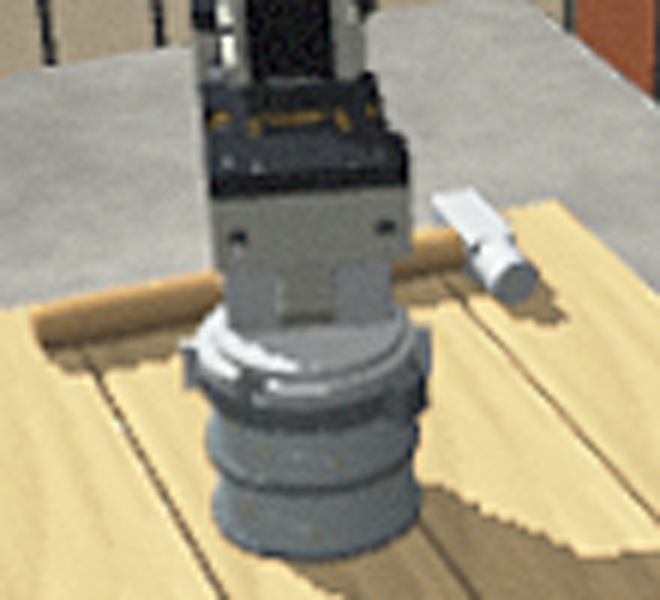

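View pics/top8.png

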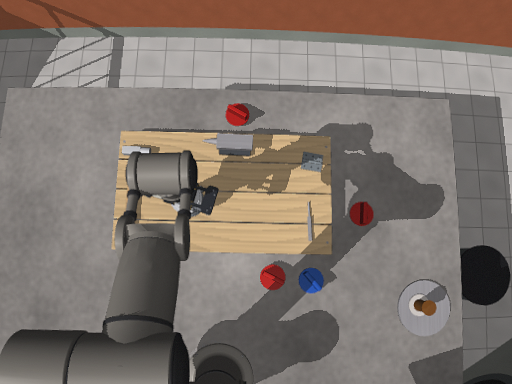

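Run:
```python
from h import *
w=np.load("w8.npy",allow_pickle=True).item();c=np.array([543.3,102.4])
for cc in (c,np.array([542.5,102.8])):
  for u in ((370+402)/2/3.5,):
    for v,z in ((52/3.5,144.5),(96/3.5,144.5)):
        p=atz(w,(150+u-.3,130+v),z); d=p[:2]-cc; print(p,np.hypot(*d),np.degrees(np.arctan2(d[1],d[0])))
```

```text
[593.09200419  87.69334689 144.5       ] 51.91848733523653 -16.45512435057497
[586.52203427  89.45073806 144.5       ] 45.12014662363527 -16.678143529933518
[593.09200419  87.69334689 144.5       ] 52.7992599983571 -16.62550090464792
[586.52203427  89.45073806 144.5       ] 46.00154666664221 -16.869426539217695
```

The rib is at -16.6° and the bar at -15.1°. I'll turn 1.5° more and press a little harder.

drive_tool:
  deltas:
    - {"hand": 1, "tx": 0, "ty": 0, "tz": 0, "wx": 0, "wy": 0, "wz": 0.3}
    - {"hand": 1, "tx": 0, "ty": 0, "tz": 0.02, "wx": 0, "wy": 0, "wz": 0}
    - {"hand": 1, "tx": 0, "ty": 0, "tz": 0, "wx": 0, "wy": 0, "wz": 0}
    - {"hand": 1, "tx": 0, "ty": 0, "tz": 0, "wx": 0, "wy": 0, "wz": 0}
    - {"hand": 1, "tx": 0, "ty": 0, "tz": 0, "wx": 0, "wy": 0, "wz": 0}

```text
time: 12.27
tool_pos: [543.3, 102.3, 169.6]
tcp_rot: [-3.139, 0.0, -1.859]
contact_force: [-2.4, -1.6, 11.2]
grip_width: 13.5
```

```bash
python3 snap.py w9
python3 - <<'E'
import cv2
im=cv2.imread("pics/w9.png")[130:250,150:370]; cv2.imwrite("pics/w9c.png",cv2.resize(im,None,fx=3.5,fy=3.5,interpolation=cv2.INTER_CUBIC))
E
```

```text
12.2667 [543.31466889 102.34898262 169.60527979] [-3.13895085e+00  1.64770988e-04 -1.85898424e+00] [ 4.79629100e-02  4.56391282e-01  1.55393238e+00 -7.92004892e-04
  1.12872081e+00  1.90728529e+00] [-2.37714146 -1.56616346 11.20557063] 13.478146950094622
```

View pics/w9c.png

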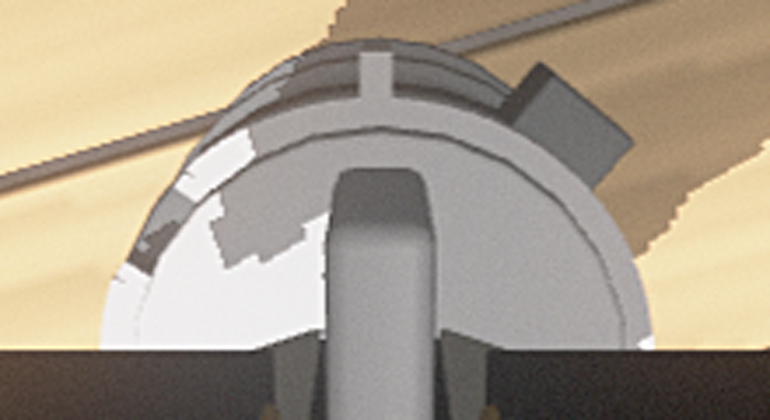

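```bash
python3 -c "
from plant import *
print(close_job())"
```

```text
the job is handed in; nothing more can be done
None
```

The white lid is in the caddy, pressed home and turned half-way, with its bar pointing at the ribs. The gripper still holds it. I handed the job in at about 12.3 s.

- **Pick-up and fit:** I gripped the lid by its bar. The lugs went down the slots without resistance, and the flange came to rest on the rim at TCP z 169.6 mm (about 169.7 expected).
- **Twist:** The tool turned about 55° clockwise and the lid turned freely with it. Bar and rib directions agree to about 1°: the tool angle puts the bar at -16.5°, and the rib measured -16.6° in the wrist image. The lid stopped well before the catch, which starts at about 85°. I did not read the catch joint itself.
- **Final state:** The push down is about 11 N, the finger opening 13.5 mm, and there are about 3 N of side force.
- **Bystanders:** I saw no contact with the anvil, hammer, punch or hinge. They look unmoved in the camera pictures, though I did not measure them.

**Disagreements:**
- The top camera put the caddy about 3 mm off the wrist camera's position in y. I used the wrist camera, and the clean insertion bore it out.
- In the last picture the bar and rib centres are about 1.5 pixels apart, within that 1°.
- The interface refused my first move calls because some keys were missing; nothing moved.

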